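# Find the key for the bean press nut

### The job

Find out which of the three orange-handled spanner keys on the black tray fits the domed hex nut on top of the bean press, by trying them on it. Stand every key that does not fit back upright on the tray floor; push the one that fits fully down over the nut and finish while still gripping it and keeping it pressed down. Leave the paste tub and the dish on the tray where they are.

Things in the scene. Friction and masses are not known exactly. Their poses are not given: they have to be found in the camera images.
- key_a_mid (a point): one of three look-alike keys, mouth down on the tray; point on its axis half-way up, 35 mm above its mouth (lower rim), z up. 70 mm high: below, to 30 mm above the mouth, a steel hexagonal socket 46 mm across outer flats, 53 mm over corners; from 30 to 70 mm an orange grip block, 34 mm along the key's x, 24 mm along its y, to be pinched across y. About 0.1 to 0.2 kg
- key_b_mid (a point): one of three look-alike keys, mouth down on the tray; point on its axis half-way up, 35 mm above its mouth (lower rim), z up. 70 mm high: below, to 30 mm above the mouth, a steel hexagonal socket 46 mm across outer flats, 53 mm over corners; from 30 to 70 mm an orange grip block, 34 mm along the key's x, 24 mm along its y, to be pinched across y. About 0.1 to 0.2 kg
- key_c_mid (a point): one of three look-alike keys, mouth down on the tray; point on its axis half-way up, 35 mm above its mouth (lower rim), z up. 70 mm high: below, to 30 mm above the mouth, a steel hexagonal socket 46 mm across outer flats, 53 mm over corners; from 30 to 70 mm an orange grip block, 34 mm along the key's x, 24 mm along its y, to be pinched across y. About 0.1 to 0.2 kg
- key_a: the same key as a whole; origin at the centre of its mouth, axes as above. Its underside has a hexagonal opening 26 mm deep, its flats square to the key's x axis and every 60 degrees from it. The openings of the three keys are 22, 26 and 34 mm across flats, which is which is not told, and they are unseen while the keys stand
- key_b: the same key as a whole; origin at the centre of its mouth, axes as above. Its underside has a hexagonal opening 26 mm deep, its flats square to the key's x axis and every 60 degrees from it. The openings of the three keys are 22, 26 and 34 mm across flats, which is which is not told, and they are unseen while the keys stand
- key_c: the same key as a whole; origin at the centre of its mouth, axes as above. Its underside has a hexagonal opening 26 mm deep, its flats square to the key's x axis and every 60 degrees from it. The openings of the three keys are 22, 26 and 34 mm across flats, which is which is not told, and they are unseen while the keys stand
- nut (a point): centre of the foot of the press's fixed brass cap nut, on a flat 58 mm washer 129 mm above the table; z up. Its hexagon is 30 mm across flats, 14 mm high; one flat is square to this point's x axis, others every 60 degrees; a round dome on it brings it to 22 mm. A key that fits goes down until its mouth meets the washer; one too small stops on the dome, 16 mm or more above the washer
- press: bean press, fixed: white enamel pot 156 mm wide, 100 mm high, wooden lid, and along its y a wooden yoke 200 mm long, 44 mm wide, top 125 mm above the table, with a bolt head 6 mm high 90 mm either side of the middle; washer and nut are at the yoke's middle. Origin: centre of its foot
- tray_floor (a point): middle of the floor (upper face) of the black serving tray, fixed, 260 mm along its x and 320 mm along its y outside, walls 8 mm thick that rise 10 mm above the floor; the floor is 6 mm above the table. The tray stands to the left or right of the press
- tub_dark: tub of dark paste with a clear lid and paper label, 74 mm wide, 37 mm high, on the tray
- dish: small blue china dish, 86 mm wide, 20 mm high, on the tray
Things that resemble listed ones, but are neither listed nor needed, are in the scene too. Leave any green or pink look-alike of the key_a alone.

How it is judged:
By the outcome, as a careful person would: the job done as asked, in the order asked, and still so for the second after the job is handed in, while the arm keeps its last pose, push and grip.
It also fails if it takes over 72 s, if anything falls off the work surface, if the arm or the gripper's body presses on something with over 40 N, if the wrist force passes 120 N, or if a joint passes its speed limit or range.

### The arm

A 7-joint arm with a two-finger parallel gripper is mounted at the origin on the work surface. World frame = base frame: x ahead of the robot, y to its left, z up, the work surface at z = 0. Lengths are in m, angles in rad, forces in N, time in s.
With the tool pointing down it reaches from about 0.425 to 0.825 m from the base axis. Payload 3.6 kg.
Tool frame: the origin (TCP) lies midway between the tips of the shut fingers; the grasp point (between the pads) lies 19 mm behind it; z points along the fingers, y is the direction in which the jaws open and shut (so a half turn about z gives the same grasp; the last joint's range is limited). The gripper opens to 85 mm and grips with 20 to 120 N. Pads are 22 mm wide; open, the fingers measure 114 mm over their backs; the gripper's body (76 mm by 85 mm) begins 54 mm behind the grasp point. The pads swing forward as they close: fully open they stand 13 mm farther back than shut.
Start: joints at [-1.266, 0.615, -0.013, 1.423, 0.008, 1.103, -0.04], TCP at [0.212, 0.615, 0.231] pointing down, gripper open.
Joint ranges: [-3.12, 3.12], [-0.3, 2.06], [-1.34, 1.32], [0.26, 2.42], [-1.36, 4.5], [0.01, 1.98], [-2.84, 2.84]. Speed limits (rad/s): [2.79, 2.79, 3.14, 3.14, 3.14, 3.14, 3.14].

### API

Orientations are given as a unit quaternion [x, y, z, w].
In Python, from workcell import manip, viewer gives the robot as it stands. The module is installed in compiled form; this text tells all that it offers.
- The arm moves only by the tool move_arm, never from a script. Its argument "commands" is a list that holds one entry, the list of rows, each a list of 6 numbers: the shift along the tool's x, y, z in cm, then the turn, a rotation vector about the tool's x, y, z in rad. A call has 1 to 8 rows; each row shifts and turns the commanded pose from where the row before left it, along the tool's axes as they then stand; what a row does not reach is not made up. A row lasts 1/12 s, in which the tool goes at most 41.7 mm and 7.16 degrees, less where a joint would pass 70% of its speed; a pose out of reach is approached as far as the arm can. A call is refused whole if a number of a shift passes 4.17 or a number of a turn 0.125, either way. A call with a gripper value outside its range is refused whole. "claw" is the opening, from 0 (shut) to 1 (fully open), set as the call begins (left out, the last holds). The fingers move at their own pace and stop on an object; "squeeze" is the grip in N (left out, the last holds). Time passes only in rows, so rows that do not move let the fingers close. It gives the time, the measured TCP pose, the force and the opening at its end, in the units of the state.
- manip.observe(): the state, without advancing time (a new reading comes with each control period).
- viewer.grab_frame(name): name is "side" or "top" or "wrist"; returns the picture (420x560x3 uint8, red, green, blue); there is no depth.
- viewer.camera_model(name): a dict with "fx", "fy", "cx", "cy" (pixels), "rvec" (rotation vector, rad) and "tvec" (3), from world to camera coordinates, as OpenCV has them. Camera axes: x right, y down, z forward; pixel columns grow to the right and rows downward; lengths in m; the calibration is good to about 2 mm. The wrist camera is an equidistant fisheye: a pixel r from the principal point sees the ray r / f radians off the axis. A picture is of the moment at which its call begins: read the wrist's pose just before it. camera_model takes no time and is no camera call; for the wrist camera it gives the pose at the moment of the call.
- manip.sign_off(): hands the job in, once; it reports no verdict.
The state is a dict: "clock": time; "qpos": joint angles; "joint_velocities": joint speeds; "joint_efforts": joint torques, N m; "eef_pos": TCP position; "orientation": TCP orientation; "force": force on the tool from outside, world axes, zero at the start; "wrist_torque": the same for the moment, N m; "width": opening from 0.0 (shut) to 1.0 (fully open).
Only numpy, scipy, OpenCV 4.12 (cv2) and the standard library are available. Lean on these libraries where they do the work, as an engineer would, in place of code of your own. Each camera call takes 0.05 s, during which the arm holds its last target. There are 200 camera calls.

## Working session

There is one attempt and no reset: what is moved stays moved. The work goes in short steps, Python scripts to look and compute and a tool call to move; the robot and the scene stay as the last step left them, time stands still between calls to the robot, and variables do not carry over. Pictures are saved under pics/ and viewed, on a budget of 10 in all, crops included, one or two more only if the job needs it, and the job is handed in when it is done.

Besides the shell and the picture viewer there is one more tool, called as name(argument=value, ...), one argument or row to a line, values as JSON. move_arm: Moves the arm, as the interface text tells. Its arguments: {"type":"object","properties":{"commands":{"type":"array"},"claw":{"type":"number"},"squeeze":{"type":"number"}},"required":["commands"]}

```bash
mkdir -p pics
python3 - <<'E'
from workcell import manip, viewer
import cv2,numpy as np
for n in("side","top"):
    f=viewer.grab_frame(n); cv2.imwrite(f"pics/{n}0.png",f[:,:,::-1]); print(n,viewer.camera_model(n))
print(manip.observe())
E
```

```text
side {'fx': 481.2815821511184, 'fy': 481.2815821511184, 'cx': 278.2554839461187, 'cy': 212.328863518343, 'rvec': array([ 2.21131441, -0.51047802,  0.25563614]), 'tvec': array([-0.46175445,  0.23136495,  0.97197834])}
top {'fx': 539.6128797152901, 'fy': 539.6128797152901, 'cx': 276.4871834726946, 'cy': 204.56198184839874, 'rvec': array([ 2.02926985, -2.18354113,  0.24875016]), 'tvec': array([7.38751942e-04, 5.31045875e-01, 1.28134031e+00])}
{'clock': 0.1, 'qpos': array([-1.2654707 ,  0.6158341 , -0.01260979,  1.42476963,  0.00812357,
        1.10342888, -0.04038258]), 'joint_velocities': array([-0.00203276, -0.00135725,  0.00059134, -0.00361477,  0.00026449,
       -0.0008405 , -0.00048866]), 'joint_efforts': array([ 9.88722859e-04, -4.70384467e+01,  2.60357559e-01, -1.71572542e+01,
        1.01019212e-02,  5.86184775e-03, -1.82556732e-05]), 'eef_pos': array([0.21151835, 0.61387152, 0.23023624]), 'orientation': array([ 1.65109029e-01,  9.86274597e-01, -1.18259565e-03, -1.69436751e-04]), 'force': array([-0.1990281 ,  0.80495231,  0.54360566]), 'wrist_torque': array([0.02375226, 0.0112548 , 0.01596962]), 'width': 1.0000163614618303}
```

View pics/side0.png

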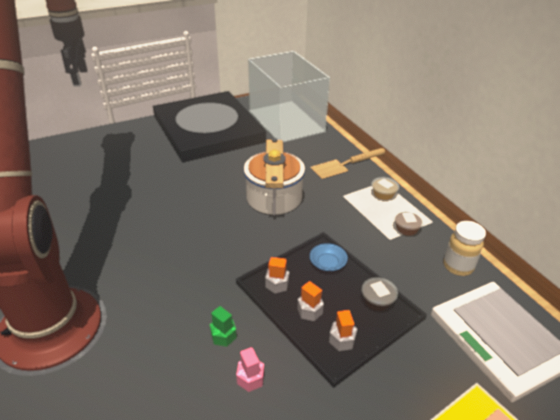

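View pics/top0.png

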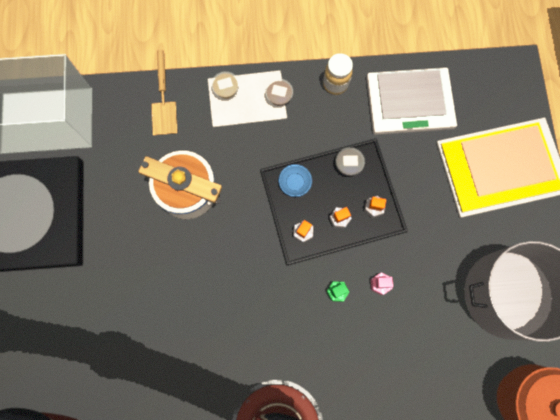

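The side view shows the orange keys at (277,275), (311,300) and (344,330). The top view shows them at (304,230), (341,215) and (376,205). The green block at top (338,291) and the pink one at top (382,283) are the look-alikes and stay put. The nut is at top (179,178), side (274,155).

```bash
cat > h.py <<'E'
from workcell import manip, viewer
import cv2,numpy as np
from scipy.spatial.transform import Rotation as R
def ray(n,uv,m=None):
    m=m or viewer.camera_model(n); Rm=cv2.Rodrigues(m['rvec'])[0]
    d=np.array([(uv[0]-m['cx'])/m['fx'],(uv[1]-m['cy'])/m['fy']])
    if n=='wrist':
        r=np.linalg.norm(d); v=np.r_[d/max(r,1e-9)*np.sin(r),np.cos(r)]
    else: v=np.r_[d,1]
    return -Rm.T@m['tvec'], Rm.T@(v/np.linalg.norm(v))
def plane(n,uv,z,m=None):
    o,d=ray(n,uv,m); return o+d*(z-o[2])/d[2]
def tri(r1,r2):
    (a,u),(b,v)=r1,r2; s=np.linalg.lstsq(np.c_[u,-v],b-a,rcond=None)[0]
    p,q=a+s[0]*u,b+s[1]*v; return (p+q)/2,np.linalg.norm(p-q)
def blobs(mask,amin=20):
    c,_=cv2.findContours(mask.astype(np.uint8),cv2.RETR_EXTERNAL,cv2.CHAIN_APPROX_NONE)
    return sorted([k for k in c if cv2.contourArea(k)>amin],key=lambda k:k[:,0,0].mean())
def cen(k):
    M=cv2.moments(k); return np.array([M['m10'],M['m01']])/M['m00']
E
python3 - <<'E'
from h import *
im={n:cv2.imread(f"pics/{n}0.png") for n in("side","top")}
C={}
for n in im:
    hsv=cv2.cvtColor(im[n],cv2.COLOR_BGR2HSV); h,s,v=cv2.split(hsv)
    org=(h>4)&(h<16)&(s>200)&(v>150)
    if n=="top": sel=(slice(190,250),slice(280,400))
    else: sel=(slice(250,345),slice(255,365))
    print(n,np.percentile(v[sel][org[sel]],[5,25,50,75,95]))
    m=np.zeros_like(org); m[sel]=org[sel]&(v[sel]>225)
    C[n]=blobs(m); print([ (cen(k).round(1),cv2.contourArea(k)) for k in C[n]])
for a,b in zip(C['top'],C['side']):
    p,e=tri(ray('top',cen(a)),ray('side',cen(b)))
    w=np.array([plane('top',q[0],.076)[:2] for q in a]).astype(np.float32)
    print(p.round(4),round(e,4),plane('top',cen(a),.076).round(4),cv2.minAreaRect(w*1000))
top=im['top'];sd=im['side']
A=cv2.resize(top[185:255,280:400],None,fx=4,fy=4,interpolation=cv2.INTER_CUBIC)
B=cv2.resize(top[145:215,130:230],None,fx=4,fy=4,interpolation=cv2.INTER_CUBIC)[:280,:320]
D=cv2.resize(sd[130:210,230:320],None,fx=3.5,fy=3.5,interpolation=cv2.INTER_CUBIC)
E_=cv2.resize(sd[250:350,255:365],None,fx=2.8,fy=2.8,interpolation=cv2.INTER_CUBIC)
o=np.zeros((570,800,3),np.uint8)
for i,(y,x) in zip((A,B,D,E_),((0,0),(0,480),(285,480),(285,0))):
    o[y:y+i.shape[0],x:x+i.shape[1]]=i[:570-y,:800-x]
cv2.imwrite("pics/crop1.png",o)
E
```

```text
side [165. 176. 217. 245. 248.]
[(array([277.4, 262. ]), 101.0), (array([311.2, 288.5]), 128.0), (array([345.3, 317.9]), 147.0)]
top [158.7  188.75 210.5  234.   246.15]
[]
```

View pics/crop1.png

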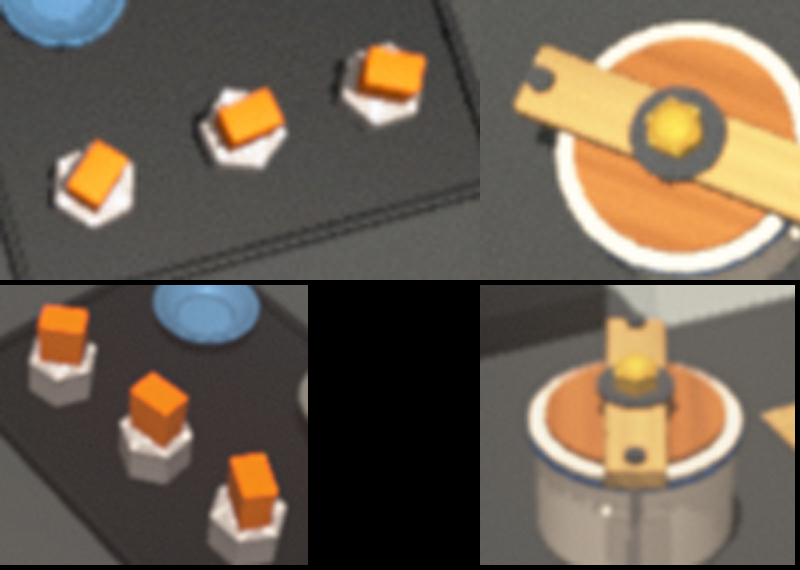

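The crops show three orange blocks on pale hex sockets inside the tray, so those are the keys. The nut is the gold hex on a dark washer.

Run:
```python
from h import *
im={n:cv2.imread(f"pics/{n}0.png") for n in("side","top")}
C={}
def msk(n,sel,f):
    h,s,v=cv2.split(cv2.cvtColor(im[n],cv2.COLOR_BGR2HSV)); m=np.zeros(h.shape,bool); m[sel]=f(h,s,v)[sel]; return m
C['top']=blobs(msk('top',(slice(190,250),slice(280,400)),lambda h,s,v:(h>10)&(h<24)&(s>170)&(v>190)))
C['side']=blobs(msk('side',(slice(250,345),slice(255,365)),lambda h,s,v:(h>4)&(h<16)&(s>200)&(v>225)))
for a,b in zip(C['top'],C['side']):
    p,e=tri(ray('top',cen(a)),ray('side',cen(b)))
    w=np.array([plane('top',q[0],.076)[:2] for q in a]).astype(np.float32)
    print(cen(a),p.round(4),round(e,4),plane('top',cen(a),.076).round(4),cv2.minAreaRect(w*1000))
g=lambda h,s,v:(h>20)&(h<30)&(s>190)&(v>190)
a=blobs(msk('top',(slice(160,195),slice(165,195)),g),10); b=blobs(msk('side',(slice(145,165),slice(262,286)),lambda h,s,v:(h>20)&(h<32)&(s>150)&(v>150)),10)
print([(cen(k),cv2.contourArea(k)) for k in a+b])
p,e=tri(ray('top',cen(a[0])),ray('side',cen(b[0]))); print('nut',p,e,plane('top',cen(a[0]),.145))
# yoke ends via bolt? use top yoke pts
y=[plane('top',q,.125) for q in [((132+  26/4),145+78/4),(215,193)]]; print('yoke',y)
for n in['wrist']:
    f=viewer.grab_frame(n); cv2.imwrite("pics/w0.png",f[:,:,::-1]); m=viewer.camera_model(n);Rm=cv2.Rodrigues(m['rvec'])[0]; o=manip.observe();T=R.from_quat(o['orientation']).as_matrix()
    print(m,'cam in tool',T.T@(-Rm.T@m['tvec']-o['eef_pos']),'axes in tool\n',(T.T@Rm.T).round(3))
```

```text
[303.83553598 227.8825257 ] [ 0.4632 -0.0999  0.0736] 0.0009 [ 0.4632 -0.0998  0.076 ] ((463.341796875, -100.14155578613281), (22.239116668701172, 35.00322341918945), 52.15248489379883)
[342.54331865 213.82232012] [ 0.4907 -0.1971  0.0753] 0.0011 [ 0.4911 -0.1972  0.076 ] ((491.1838684082031, -196.8782501220703), (24.233671188354492, 33.879085540771484), 22.493778228759766)
[378.00296296 202.36296296] [ 0.5134 -0.2874  0.0734] 0.001 [ 0.5134 -0.2871  0.076 ] ((513.5108642578125, -287.1654968261719), (34.12460708618164, 24.42800521850586), 74.15120697021484)
[(array([273.625   , 152.484375]), 32.0)]Traceback (most recent call last):
  File "<stdin>", line 15, in <module>
IndexError: list index out of range
```

```bash
cat >> h.py <<'E'
def go(p,yang=None):
    """shift (cm, tool axes) to p, and turn about tool z to bring tool y to world angle yang (deg, mod 180); assumes tool roughly down"""
    o=manip.observe(); T=R.from_quat(o['orientation']).as_matrix()
    print('t',round(o['clock'],2),'tcp',o['eef_pos'].round(4),'F',o['force'].round(1),'w',round(o['width'],3),'q7',o['qpos'][6].round(2))
    print('shift cm',(T.T@(np.array(p)-o['eef_pos'])*100).round(2))
    ya=np.degrees(np.arctan2(T[1,1],T[0,1])); print('yang',ya.round(2),'tilt',(T[:,2]).round(4))
    if yang is not None:
        d=(yang-ya+90)%180-90; print('tool z turn rad',round(-np.radians(d),4))
E
python3 - <<'E'
from h import *
im={n:cv2.imread(f"pics/{n}0.png") for n in("side","top")}
h,s,v=cv2.split(cv2.cvtColor(im['top'],cv2.COLOR_BGR2HSV)); print(h[178,174:184],s[178,174:184],v[178,174:184])
m=np.zeros(h.shape,bool); m[164:192,166:192]=((s>150)&(v>140))[164:192,166:192]
m=cv2.morphologyEx(m.astype(np.uint8),cv2.MORPH_OPEN,np.ones((3,3)))
a=[k for k in blobs(m) ]; print([(cen(k),cv2.contourArea(k)) for k in a])
k=min(a,key=lambda k:np.hypot(*(cen(k)-[179,178]))); p,e=tri(ray('top',cen(k)),ray('side',(273.6,154))); print(p,e,plane('top',cen(k),.145))
print([plane('top',q,.125) for q in [(138.5,164.5),(215,193)]])
f=viewer.grab_frame('wrist'); cv2.imwrite("pics/w0.png",f[:,:,::-1]); m=viewer.camera_model('wrist');Rm=cv2.Rodrigues(m['rvec'])[0]; o=manip.observe();T=R.from_quat(o['orientation']).as_matrix()
print(m,'cam in tool',T.T@(-Rm.T@m['tvec']-o['eef_pos']),'axes in tool\n',(T.T@Rm.T).round(3))
go([p[0],p[1],.30],71)
E
```

```text
[22 23 24 25 26 26 25 24 22 21] [173 167 170 164 160 162 163 170 176 176] [242 248 250 252 253 254 253 249 241 238]
[(array([168.78888889, 188.57777778]), 30.0), (array([178.18270572, 176.64574616]), 119.5), (array([187.91666667, 166.33333333]), 32.0)]
[0.5948704  0.19000802 0.14017256] 0.0015899956700368523 [0.59423391 0.18900909 0.145     ]
[array([0.63733182, 0.28624754, 0.125     ]), array([0.5535339 , 0.10657913, 0.125     ])]
{'fx': 325.19226210127806, 'fy': 325.19226210127806, 'cx': 281.0264796881212, 'cy': 216.0427998358737, 'rvec': array([-2.36801062, -1.68910081, -0.23002004]), 'tvec': array([-0.64925387, -0.03550924,  0.37893309])} cam in tool [ 0.06813513  0.00034278 -0.14263147] axes in tool
 [[-0.    -0.963 -0.27 ]
 [ 1.    -0.    -0.   ]
 [ 0.    -0.27   0.963]]
t 0.15 tcp [0.2115 0.614  0.2304] F [0.  0.1 0. ] w 1.001 q7 -0.04
shift cm [-50.05 -27.62  -6.91]
yang 70.99 tilt [-6.0e-04 -1.8e-03 -1.0e+00]
tool z turn rad -0.0001
```

move_arm(
  commands=[
    [[-3.58, -1.97, -0.5, 0, 0, 0], [-3.58, -1.97, -0.5, 0, 0, 0], [-3.58, -1.97, -0.5, 0, 0, 0], [-3.58, -1.97, -0.5, 0, 0, 0], [-3.58, -1.97, -0.5, 0, 0, 0], [-3.58, -1.97, -0.5, 0, 0, 0], [-3.58, -1.97, -0.5, 0, 0, 0]],
  ],
)

```text
clock: 0.73
eef_pos: [0.4046, 0.4007, 0.2664]
orientation: [0.165, 0.986, -0.0, -0.0]
force: [0.8, -0.1, -0.2]
width: 1.0
```

move_arm(
  commands=[
    [[-3.58, -1.97, -0.5, 0, 0, 0], [-3.58, -1.97, -0.5, 0, 0, 0], [-3.58, -1.97, -0.5, 0, 0, 0], [-3.58, -1.97, -0.5, 0, 0, 0], [-3.58, -1.97, -0.5, 0, 0, 0], [-3.58, -1.97, -0.5, 0, 0, 0], [-3.58, -1.97, -0.5, 0, 0, 0], [0, 0, 0, 0, 0, 0]],
  ],
)

```text
clock: 1.4
eef_pos: [0.602, 0.1786, 0.3016]
orientation: [0.173, 0.985, -0.004, 0.004]
force: [0.8, -1.5, 0.4]
width: 1.004
```

Run:
```python
from h import *
f=viewer.grab_frame('wrist'); cv2.imwrite("pics/w1.png",f[:,:,::-1]); np.save('w1.npy',viewer.camera_model('wrist'),allow_pickle=True)
go([.595,.19,.3],65)
```

```text
t 1.45 tcp [0.599  0.1836 0.301 ] F [-0.5  0.3 -0.5] w 1.002 q7 0.92
shift cm [0.59 0.47 0.1 ]
yang 70.35 tilt [ 0.0019 -0.0044 -1.    ]
tool z turn rad 0.0935
```

View pics/w1.png

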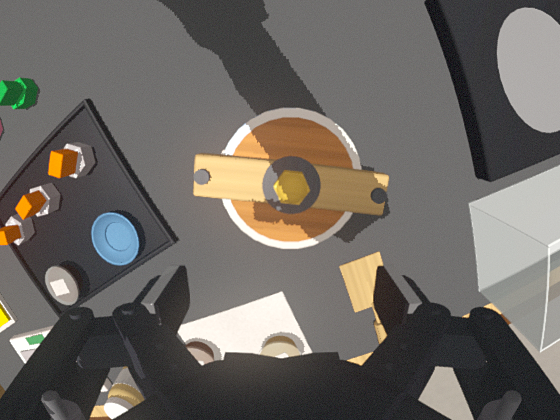

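The wrist view shows the nut at (292,187), its washer at (291,185) and the bolt heads at (202,177) and (378,195). The arm was still settling, so I'll grab again and measure.

Run:
```python
from h import *
m=viewer.camera_model('wrist'); f=viewer.grab_frame('wrist')[:,:,::-1].copy(); cv2.imwrite("pics/w2.png",f)
h,s,v=cv2.split(cv2.cvtColor(f,cv2.COLOR_BGR2HSV))
sel=np.zeros(h.shape,bool); sel[150:225,255:325]=True
g=sel&(h>17)&(h<32)&(s>150)
ks=[k for k in blobs(g) if np.hypot(*(cen(k)-[292,187]))<15]; k=max(ks,key=cv2.contourArea); print(cen(k),cv2.contourArea(k))
dk=sel&(v<95)&(s<110); dk|=g
dd=max(blobs(dk),key=cv2.contourArea); (c,r)=cv2.minEnclosingCircle(dd); print('washer',c,r,cen(dd),cv2.fitEllipse(dd),plane('wrist',cen(dd),.129,m))
h6=np.array([plane('wrist',q[0],.143,m)[:2] for q in k])*1000
cc,_=cv2.minEnclosingCircle(h6.astype(np.float32)); c0=cv2.minAreaRect(h6.astype(np.float32)); print('hex ctr',plane('wrist',cen(k),.143,m),cc,c0)
d=h6-np.array([plane('wrist',cen(k),.143,m)[:2]*1000]); a=np.arctan2(d[:,1],d[:,0]); rr=np.hypot(*d.T)
mom=np.sum(rr**2*np.exp(6j*a)*1)/len(a)/np.mean(rr**2); print('corner ang',np.degrees(np.angle(np.sum((rr-rr.mean())*np.exp(6j*a)))/6),abs(mom))
hist=[rr[np.abs((np.degrees(a)-t+180)%360-180)<5].mean().round(1) for t in range(-180,180,10)]; print(hist)
print([(t,round(np.ptp(h6@[np.cos(np.radians(t)),np.sin(np.radians(t))]),1)) for t in range(0,180,5)])
go([.595,.19,.3])
# keys from this view
o=(h>3)&(h<22)&(s>190)&(v>180); o[:,100:]=0
for b in blobs(o,40): print('key',cen(b),plane('wrist',cen(b),.07,m))
cv2.imwrite("pics/n2.png",cv2.resize(f[140:230,245:335],None,fx=6,fy=6,interpolation=cv2.INTER_CUBIC))
```

```text
[287.02832512 192.47146962] 812.0
washer (288.0, 189.5) 28.147035598754883 [293.92034806 188.95638108] ((292.26947021484375, 189.56910705566406), (41.84663391113281, 48.50526428222656), 179.58151245117188) [0.59665169 0.19759622 0.129     ]
hex ctr [0.59491362 0.19079723 0.143     ] (595.1165771484375, 190.787109375) ((595.2135009765625, 190.77761840820312), (29.976343154907227, 33.69340896606445), 34.60871124267578)
corner ang 3.476728905873286 0.1144481294364658
[np.float64(16.7), np.float64(15.9), np.float64(14.8), np.float64(14.5), np.float64(14.4), np.float64(15.1), np.float64(15.8), np.float64(15.5), np.float64(14.7), np.float64(14.6), np.float64(14.3), np.float64(15.8), np.float64(16.4), np.float64(16.5), np.float64(15.6), np.float64(14.8), np.float64(15.1), np.float64(15.4), np.float64(17.1), np.float64(16.2), np.float64(15.4), np.float64(14.7), np.float64(15.0), np.float64(15.5), np.float64(16.3), np.float64(15.7), np.float64(14.6), np.float64(14.0), np.float64(14.4), np.float64(14.7), np.float64(15.4), np.float64(16.2), np.float64(15.8), np.float64(15.0), np.float64(15.1), 
[... 475 characters left out ...]
5, np.float64(30.0)), (100, np.float64(30.7)), (105, np.float64(31.6)), (110, np.float64(32.4)), (115, np.float64(33.0)), (120, np.float64(33.5)), (125, np.float64(33.7)), (130, np.float64(33.7)), (135, np.float64(33.3)), (140, np.float64(32.8)), (145, np.float64(32.3)), (150, np.float64(31.8)), (155, np.float64(31.3)), (160, np.float64(31.8)), (165, np.float64(32.8)), (170, np.float64(33.6)), (175, np.float64(34.2))]
t 1.5 tcp [0.5969 0.1877 0.3007] F [-0.8  0.3 -1.2] w 0.998 q7 0.92
shift cm [0.25 0.16 0.07]
yang 70.68 tilt [-5.0e-04 -1.1e-03 -1.0e+00]
key [ 20.97680412 209.71907216] [ 0.49114475 -0.20131766  0.07      ]
key [ 52.89235474 167.23608563] [ 0.46211041 -0.10345158  0.07      ]
```

View pics/n2.png

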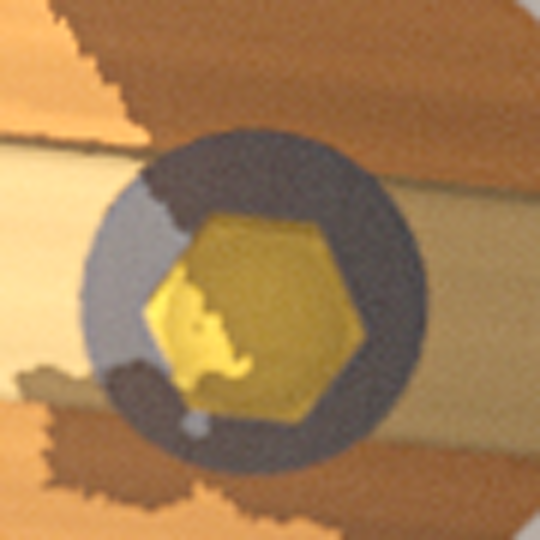

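Run:
```python
from h import *
m=viewer.camera_model('wrist')
f=viewer.grab_frame('wrist')[:,:,::-1].copy()
h,s,v=cv2.split(cv2.cvtColor(f,cv2.COLOR_BGR2HSV)); sel=np.zeros(h.shape,bool); sel[150:225,255:325]=True
g=sel&(h>17)&(h<32)&(s>150)
k=max([k for k in blobs(g) if np.hypot(*(cen(k)-[288,192]))<12],key=cv2.contourArea); print('nut',cen(k),plane('wrist',cen(k),.143,m))
go([.4633,-.0998,.14],52.3)
```

```text
nut [283.57752902 196.62790216] [0.59496281 0.19102323 0.143     ]
t 1.55 tcp [0.5955 0.1903 0.3007] F [-0.5  0.2  0.4] w 1.002 q7 0.92
shift cm [  2.99 -31.74  16.08]
yang 70.93 tilt [-1.5e-03  4.0e-04 -1.0e+00]
tool z turn rad 0.3251
```

move_arm(
  commands=[
    [[0.3, -3.53, 0.5, 0, 0, 0], [0.3, -3.53, 1.8, 0, 0, 0], [0.3, -3.53, 2, 0, 0, 0], [0.35, -3.53, 2, 0, 0, 0], [0.35, -3.53, 2, 0, 0, 0], [0.35, -3.53, 2, 0, 0, 0], [0.35, -3.53, 2, 0, 0, 0], [0.35, -3.53, 2, 0, 0, 0]],
  ],
  claw=0.75,
  squeeze=50,
)

```text
clock: 2.22
eef_pos: [0.4776, -0.0666, 0.1578]
orientation: [0.163, 0.987, 0.001, 0.0]
force: [0.4, -0.5, -0.5]
width: 0.748
```

move_arm(
  commands=[
    [[0.35, -3.5, 1.8, 0, 0, 0], [0, 0, 0, 0, 0, 0.108], [0, 0, 0, 0, 0, 0.108], [0, 0, 0, 0, 0, 0.108], [0, 0, 0, 0, 0, 0], [0, 0, 0, 0, 0, 0], [0, 0, 0, 0, 0, 0]],
  ],
)

```text
clock: 2.8
eef_pos: [0.4641, -0.0984, 0.1404]
orientation: [0.32, 0.948, 0.0, -0.0]
force: [0.4, -0.7, 0.2]
width: 0.75
```

```bash
cat >> h.py <<'E'
def keylook(name,near,ztop=.076,r=.05):
    """find orange top of the key near 'near' in the wrist view"""
    m=viewer.camera_model('wrist'); f=viewer.grab_frame('wrist')[:,:,::-1].copy(); cv2.imwrite(f"pics/{name}.png",f)
    h,s,v=cv2.split(cv2.cvtColor(f,cv2.COLOR_BGR2HSV)); o=(h>3)&(h<24)&(s>150)&(v>130)
    for b in blobs(o,60):
        p=plane('wrist',cen(b),ztop,m)
        if np.hypot(*(p[:2]-near))<r:
            vm=np.zeros(h.shape,np.uint8); cv2.drawContours(vm,[b],-1,1,-1); vals=v[vm>0]
            w=np.array([plane('wrist',q[0],ztop,m)[:2] for q in b]).astype(np.float32)*1000
            print('px',cen(b).round(1),'p',p.round(4),'rect',cv2.minAreaRect(w),'V',np.percentile(vals,[5,25,50,75,95]))
    return m,f
E
python3 - <<'E'
from h import *
go([.4633,-.0998,.039],52.3)
m,f=keylook('k1',np.array([.463,-.1]))
E
```

```text
t 2.8 tcp [ 0.4641 -0.0984  0.1404] F [ 0.4 -0.7  0.2] w 0.75 q7 1.21
shift cm [-0.03 -0.17 10.14]
yang 52.71 tilt [ 0.e+00  6.e-04 -1.e+00]
tool z turn rad 0.0072
px [278.4 225.8] p [ 0.4606 -0.0974  0.076 ] rect ((459.81719970703125, -97.17858123779297), (23.274133682250977, 39.1789665222168), 52.725868225097656) V [205. 233. 236. 237. 240.]
```

View pics/k1.png

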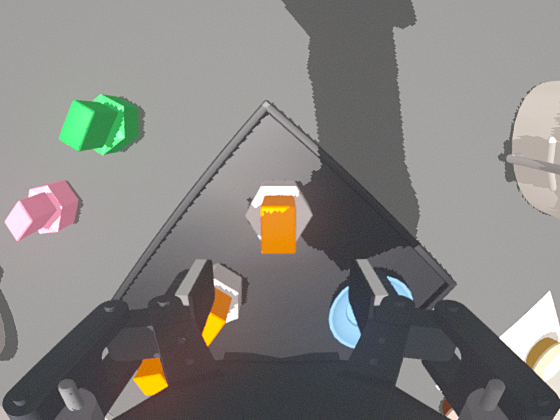

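The wrist view shows the key's orange block centred between the jaws at (278,226), turned as measured. I'll descend and grip.

move_arm(
  commands=[
    [[0.05, -0.17, 3, 0, 0, 0], [0, 0, 3, 0, 0, 0], [0, 0, 2.6, 0, 0, 0], [0, 0, 1.55, 0, 0, 0], [0, 0, 0, 0, 0, 0], [0, 0, 0, 0, 0, 0]],
  ],
)

```text
clock: 3.35
eef_pos: [0.4623, -0.1005, 0.0385]
orientation: [0.321, 0.947, 0.0, -0.001]
force: [-0.6, 0.1, -0.2]
width: 0.748
```

move_arm(
  commands=[
    [[0, 0, 0, 0, 0, 0], [0, 0, 0, 0, 0, 0], [0, 0, 0, 0, 0, 0], [0, 0, 0, 0, 0, 0], [0, 0, 0, 0, 0, 0], [0, 0, 0, 0, 0, 0]],
  ],
  claw=0,
  squeeze=60,
)

```text
clock: 3.85
eef_pos: [0.4634, -0.1009, 0.04]
orientation: [0.322, 0.947, 0.0, 0.001]
force: [-0.0, -0.3, 6.9]
width: 0.275
```

Run:
```python
from h import *
go([.4633,-.0998,.039],52.3)
```

```text
t 3.85 tcp [ 0.4634 -0.1009  0.04  ] F [-0.  -0.3  6.9] w 0.275 q7 1.25
shift cm [0.08 0.08 0.1 ]
yang 52.44 tilt [ 2.3e-03 -3.0e-04 -1.0e+00]
tool z turn rad 0.0025
```

move_arm(
  commands=[
    [[0, 0, -2, 0, 0, 0], [0, 0, -4, 0, 0, 0], [0, 0, -4, 0, 0, 0], [0, 0, -4, 0, 0, 0], [0, 0, -4, 0, 0, 0], [0, 0, -1.5, 0, 0, 0], [0, 0, 0, 0, 0, 0]],
  ],
)

```text
clock: 4.43
eef_pos: [0.4649, -0.1014, 0.2383]
orientation: [0.322, 0.947, 0.001, 0.005]
force: [0.1, 0.4, -1.3]
width: 0.272
```

move_arm(
  commands=[
    [[0.9, 3.9, 0, 0, 0, 0], [0.9, 3.9, 0, 0, 0, 0], [0.9, 3.9, 0, 0, 0, 0], [0.9, 3.9, 0, 0, 0, 0], [0.9, 3.9, 0, 0, 0, 0], [0.9, 3.9, 0, 0, 0, 0], [0.9, 3.9, 0, 0, 0, 0], [0.9, 3.9, 0, 0, 0, 0]],
  ],
)

```text
clock: 5.1
eef_pos: [0.595, 0.192, 0.2316]
orientation: [0.322, 0.947, -0.001, -0.002]
force: [0.6, -0.4, 0.1]
width: 0.269
```

move_arm(
  commands=[
    [[0, 0, 0, 0, 0, -0.107], [0, 0, 0, 0, 0, -0.107], [0, 0, 0, 0, 0, 0], [0, 0, 0, 0, 0, 0], [0, 0, 0, 0, 0, 0]],
  ],
)

```text
clock: 5.52
eef_pos: [0.5952, 0.1894, 0.2328]
orientation: [0.221, 0.975, -0.001, -0.001]
force: [0.8, 0.5, -0.9]
width: 0.278
```

Run:
```python
from h import *
go([.5959,.1904,.2],64.7)
for n in("wrist","side"): cv2.imwrite(f"pics/a_{n}.png",viewer.grab_frame(n)[:,:,::-1])
a=cv2.imread("pics/a_wrist.png"); b=cv2.imread("pics/a_side.png")
o=np.zeros((420,800,3),np.uint8); o[:,:400]=a[:,80:480]; o[:,400:]=cv2.resize(b[80:220,200:333],(400,420))
cv2.imwrite("pics/a.png",o)
```

```text
t 5.52 tcp [0.5952 0.1894 0.2328] F [ 0.8  0.5 -0.9] w 0.278 q7 0.83
shift cm [-0.03  0.13  3.28]
yang 64.49 tilt [-2.e-03 -9.e-04 -1.e+00]
tool z turn rad -0.0037
```

View pics/a.png

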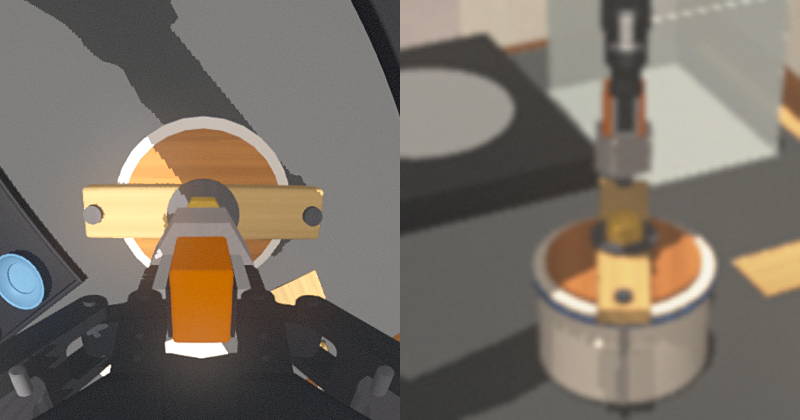

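Wrist view: the key is gripped upright, with the nut just behind it at (203,203) and the side view agrees. I'll lower it on slowly.

move_arm(
  commands=[
    [[-0.03, 0.13, 1.5, 0, 0, 0], [0, 0, 1.5, 0, 0, 0], [0, 0, 1.3, 0, 0, 0], [0, 0, 0, 0, 0, 0], [0, 0, 0, 0, 0, 0], [0, 0, 0, 0, 0, 0]],
  ],
)

```text
clock: 6.12
eef_pos: [0.5972, 0.1914, 0.1917]
orientation: [0.219, 0.976, 0.0, 0.001]
force: [1.1, -0.1, -0.7]
width: 0.273
```

move_arm(
  commands=[
    [[0, 0, 0.3, 0, 0, 0], [0, 0, 0.3, 0, 0, 0], [0, 0, 0.3, 0, 0, 0], [0, 0, 0, 0, 0, 0], [0, 0, 0, 0, 0, 0]],
  ],
)

```text
clock: 6.53
eef_pos: [0.5964, 0.1913, 0.1816]
orientation: [0.219, 0.976, -0.0, -0.0]
force: [-0.8, -0.7, -1.1]
width: 0.273
```

move_arm(
  commands=[
    [[0, 0, 0.3, 0, 0, 0], [0, 0, 0, 0, 0, 0], [0, 0, 0, 0, 0, 0]],
  ],
)

```text
clock: 6.78
eef_pos: [0.5969, 0.1908, 0.1793]
orientation: [0.219, 0.976, -0.0, 0.0]
force: [-1.5, -1.8, 2.5]
width: 0.275
```

move_arm(
  commands=[
    [[0, 0, 0.2, 0, 0, 0], [0, 0, 0, 0, 0, 0], [0, 0, 0, 0, 0, 0], [0, 0, 0, 0, 0, 0]],
  ],
)

```text
clock: 7.12
eef_pos: [0.597, 0.1906, 0.1788]
orientation: [0.219, 0.976, -0.0, 0.001]
force: [-2.5, -2.1, 8.1]
width: 0.271
```

move_arm(
  commands=[
    [[0, 0, 0.2, 0, 0, 0], [0, 0, 0, 0, 0, 0], [0, 0, 0, 0, 0, 0], [0, 0, 0, 0, 0, 0]],
  ],
)

```text
clock: 7.45
eef_pos: [0.5971, 0.1905, 0.1785]
orientation: [0.219, 0.976, 0.0, 0.001]
force: [-4.3, -3.5, 15.7]
width: 0.274
```

move_arm(
  commands=[
    [[0, -0.1, -0.1, 0, 0, 0], [0.05, -0.05, 0, 0, 0, 0], [0, 0, 0, 0, 0, 0], [0, 0, 0, 0, 0, 0], [0, 0, 0, 0, 0, 0]],
  ],
)

```text
clock: 7.87
eef_pos: [0.5968, 0.1903, 0.1786]
orientation: [0.219, 0.976, 0.001, 0.002]
force: [-1.7, -1.1, 10.2]
width: 0.273
```

move_arm(
  commands=[
    [[0, 0, 0, 0, 0, 0.05], [0, 0, 0, 0, 0, 0], [0, 0, 0, 0, 0, -0.1], [0, 0, 0, 0, 0, 0], [0, 0, 0, 0, 0, 0], [0, 0, 0, 0, 0, 0.05], [0, 0, 0, 0, 0, 0]],
  ],
)

```text
clock: 8.45
eef_pos: [0.5965, 0.1899, 0.1782]
orientation: [0.22, 0.975, 0.0, 0.001]
force: [-1.6, -2.4, 9.4]
width: 0.273
```

move_arm(
  commands=[
    [[0, -0.1, 0.1, 0, 0, 0], [0.1, 0, 0, 0, 0, 0], [0, 0, 0, 0, 0, 0], [0, 0, 0, 0, 0, 0], [0, 0, 0, 0, 0, 0]],
  ],
)

```text
clock: 8.87
eef_pos: [0.5964, 0.1898, 0.1782]
orientation: [0.219, 0.976, 0.001, 0.003]
force: [-1.4, -1.7, 11.8]
width: 0.274
```

Key 1 stops about 15 to 16 mm above the washer and stays there through small shifts and turns, so it is too small. I'll put it back where it stood.

move_arm(
  commands=[
    [[0, 0, -1.5, 0, 0, 0], [0, 0, -2.5, 0, 0, 0], [0, 0, -2, 0, 0, 0], [0, 0, 0, 0, 0, 0], [0, 0, 0, 0, 0, 0]],
  ],
)

```text
clock: 9.28
eef_pos: [0.5946, 0.1902, 0.2355]
orientation: [0.219, 0.976, 0.001, 0.001]
force: [-0.7, 0.5, -0.9]
width: 0.278
```

Run:
```python
from h import *
go([.4630,-.1000,.235],52.4)
```

```text
t 9.28 tcp [0.5946 0.1902 0.2355] F [-0.7  0.5 -0.9] w 0.278 q7 0.83
shift cm [-5.100e-01 -3.186e+01 -1.000e-02]
yang 64.7 tilt [ 0.0022  0.0012 -1.    ]
tool z turn rad 0.2147
```

move_arm(
  commands=[
    [[-0.06, -3.98, 0, 0, 0, 0], [-0.06, -3.98, 0, 0, 0, 0], [-0.06, -3.98, 0, 0, 0, 0], [-0.07, -3.98, 0, 0, 0, 0], [-0.07, -3.98, 0, 0, 0, 0], [-0.07, -3.98, 0, 0, 0, 0], [-0.06, -3.98, 0, 0, 0, 0], [-0.06, -3.98, 0, 0, 0, 0]],
  ],
)

```text
clock: 9.95
eef_pos: [0.4605, -0.1013, 0.2333]
orientation: [0.219, 0.976, 0.0, -0.002]
force: [0.7, -1.0, -1.8]
width: 0.273
```

move_arm(
  commands=[
    [[0, 0, 0, 0, 0, 0.107], [0, 0, 2, 0, 0, 0.107], [0, 0, 3.5, 0, 0, 0], [0, 0, 3.5, 0, 0, 0], [0, 0, 3.5, 0, 0, 0], [0, 0, 3.5, 0, 0, 0], [0, 0, 2, 0, 0, 0], [0, 0, 0, 0, 0, 0]],
  ],
)

```text
clock: 10.62
eef_pos: [0.4583, -0.0991, 0.05]
orientation: [0.322, 0.947, -0.001, -0.006]
force: [0.3, -0.1, -1.2]
width: 0.274
```

move_arm(
  commands=[
    [[0, 0, 0, 0, 0, 0], [0, 0, 0, 0, 0, 0], [0, 0, 0, 0, 0, 0]],
  ],
)

```text
clock: 10.87
eef_pos: [0.4637, -0.1005, 0.0561]
orientation: [0.322, 0.947, 0.0, 0.001]
force: [0.8, 0.2, -1.0]
width: 0.273
```

Run:
```python
from h import *
go([.4630,-.1000,.04],52.4)
```

```text
t 10.87 tcp [ 0.4637 -0.1005  0.0561] F [ 0.8  0.2 -1. ] w 0.273 q7 1.24
shift cm [ 0.09 -0.01  1.61]
yang 52.42 tilt [ 2.9e-03 -6.0e-04 -1.0e+00]
tool z turn rad 0.0004
```

move_arm(
  commands=[
    [[0, 0, 0.7, 0, 0, 0], [0, 0, 0.5, 0, 0, 0], [0, 0, 0.3, 0, 0, 0], [0, 0, 0.15, 0, 0, 0], [0, 0, 0, 0, 0, 0], [0, 0, 0, 0, 0, 0], [0, 0, 0, 0, 0, 0]],
  ],
)

```text
clock: 11.45
eef_pos: [0.4628, -0.1001, 0.04]
orientation: [0.322, 0.947, 0.0, 0.0]
force: [-2.8, 1.5, 15.9]
width: 0.274
```

move_arm(
  commands=[
    [[0, 0, -0.1, 0, 0, 0], [0, 0, 0, 0, 0, 0], [0, 0, 0, 0, 0, 0], [0, 0, 0, 0, 0, 0], [0, 0, 0, 0, 0, 0]],
  ],
  claw=0.75,
)

```text
clock: 11.87
eef_pos: [0.4626, -0.1002, 0.0391]
orientation: [0.322, 0.947, -0.0, -0.0]
force: [-0.3, 0.5, -0.3]
width: 0.749
```

move_arm(
  commands=[
    [[0, 0, -3, 0, 0, 0], [0, 0, -4, 0, 0, 0], [0, 0, -3, 0, 0, 0], [0, 0, 0, 0, 0, 0], [0, 0, 0, 0, 0, 0], [0, 0, 0, 0, 0, 0]],
  ],
)

```text
clock: 12.37
eef_pos: [0.4621, -0.1, 0.1389]
orientation: [0.322, 0.947, -0.0, -0.001]
force: [0.4, 0.4, -0.1]
width: 0.749
```

Run:
```python
from h import *
keylook('k1b',np.array([.463,-.1]))
go([.4910,-.1972,.14],22.5)
```

```text
px [282.2 226. ] p [ 0.4598 -0.0968  0.076 ] rect ((459.27130126953125, -96.62898254394531), (23.06212615966797, 39.618865966796875), 52.4229621887207) V [205. 233. 236. 237. 239.]
t 12.42 tcp [ 0.4617 -0.1     0.1384] F [ 0.5 -0.2  0.6] w 0.747 q7 1.21
shift cm [-8.25 -5.92 -0.18]
yang 52.43 tilt [-2.5e-03  5.0e-04 -1.0e+00]
tool z turn rad 0.5224
```

Key 1 stands again at its old place; its top rectangle is unchanged. Now key 2.

move_arm(
  commands=[
    [[-2.75, -1.97, 0, 0, 0, 0], [-2.75, -1.97, 0, 0, 0, 0], [-2.75, -1.97, 0, 0, 0, 0], [0, 0, 0, 0, 0, 0.105], [0, 0, 0, 0, 0, 0.105], [0, 0, 0, 0, 0, 0.105], [0, 0, 0, 0, 0, 0.105], [0, 0, 0, 0, 0, 0.102]],
  ],
)

```text
clock: 13.08
eef_pos: [0.4908, -0.1971, 0.1374]
orientation: [0.558, 0.83, -0.001, -0.002]
force: [-1.3, -0.5, 0.9]
width: 0.753
```

move_arm(
  commands=[
    [[0, 0, 0, 0, 0, 0], [0, 0, 0, 0, 0, 0], [0, 0, 0, 0, 0, 0]],
  ],
)

```text
clock: 13.33
eef_pos: [0.4915, -0.1971, 0.1384]
orientation: [0.554, 0.832, -0.0, -0.001]
force: [0.9, -0.5, -0.7]
width: 0.742
```

Run:
```python
from h import *
keylook('k2',np.array([.491,-.197]))
go([.4910,-.1972,.039],22.5)
```

```text
px [282.6 220.4] p [ 0.4896 -0.1893  0.076 ] rect ((490.49639892578125, -192.387451171875), (23.468473434448242, 40.78975296020508), 18.12678337097168) V [195. 222. 230. 231. 233.]
t 13.38 tcp [ 0.4916 -0.1972  0.1386] F [-1.4 -0.3 -0. ] w 0.75 q7 0.98
shift cm [ 0.02 -0.04  9.96]
yang 22.62 tilt [-1.4e-03  4.0e-04 -1.0e+00]
tool z turn rad 0.0021
```

move_arm(
  commands=[
    [[0.05, -0.04, 3, 0, 0, 0.03], [0, 0, 3, 0, 0, 0], [0, 0, 2.6, 0, 0, 0], [0, 0, 1.3, 0, 0, 0], [0, 0, 0, 0, 0, 0], [0, 0, 0, 0, 0, 0]],
  ],
)

```text
clock: 13.88
eef_pos: [0.491, -0.1971, 0.0399]
orientation: [0.568, 0.823, -0.0, -0.001]
force: [-0.8, -0.8, 0.1]
width: 0.753
```

move_arm(
  commands=[
    [[0, 0, 0, 0, 0, 0], [0, 0, 0, 0, 0, 0], [0, 0, 0, 0, 0, 0], [0, 0, 0, 0, 0, 0], [0, 0, 0, 0, 0, 0], [0, 0, 0, 0, 0, 0]],
  ],
  claw=0,
  squeeze=60,
)

```text
clock: 14.38
eef_pos: [0.4924, -0.1974, 0.0416]
orientation: [0.568, 0.823, 0.0, 0.001]
force: [-0.7, 0.8, 6.6]
width: 0.273
```

Run:
```python
from h import *
go([.4910,-.1972,.039],22.5)
o=manip.observe(); print(o['wrist_torque'])
```

```text
t 14.38 tcp [ 0.4924 -0.1974  0.0416] F [-0.7  0.8  6.6] w 0.273 q7 1.01
shift cm [ 0.07 -0.12  0.26]
yang 20.81 tilt [ 2.5e-03 -9.0e-04 -1.0e+00]
tool z turn rad -0.0295
[0.06197414 0.15936733 0.00657507]
```

move_arm(
  commands=[
    [[0, 0, -2, 0, 0, 0], [0, 0, -4, 0, 0, 0], [0, 0, -4, 0, 0, 0], [0, 0, -4, 0, 0, 0], [0, 0, -4, 0, 0, 0], [0, 0, -1.5, 0, 0, 0], [0, 0, 0, 0, 0, 0]],
  ],
)

```text
clock: 14.97
eef_pos: [0.4936, -0.1983, 0.2399]
orientation: [0.568, 0.823, 0.001, 0.005]
force: [0.3, 0.2, -1.9]
width: 0.272
```

move_arm(
  commands=[
    [[3.25, 2.34, 0, 0, 0, 0], [3.25, 2.34, 0, 0, 0, 0], [3.25, 2.34, 0, 0, 0, 0], [3.25, 2.34, 0, 0, 0, 0], [3.25, 2.34, 0, 0, 0, 0], [3.25, 2.34, 0, 0, 0, 0], [3.25, 2.34, 0, 0, 0, 0], [3.25, 2.34, 0, 0, 0, 0]],
  ],
)

```text
clock: 15.63
eef_pos: [0.5729, 0.1144, 0.2332]
orientation: [0.568, 0.823, -0.001, -0.001]
force: [0.6, -0.6, -0.9]
width: 0.274
```

move_arm(
  commands=[
    [[3.25, 2.34, 0, 0, 0, 0], [3.25, 2.34, 0, 0, 0, 0], [0, 0, 0, 0, 0, 0.094], [0, 0, 0, 0, 0, 0.094], [0, 0, 0, 0, 0, 0.093], [0, 0, 0, 0, 0, 0], [0, 0, 0, 0, 0, 0], [0, 0, 0, 0, 0, 0]],
  ],
)

```text
clock: 16.3
eef_pos: [0.5941, 0.1896, 0.2341]
orientation: [0.677, 0.736, -0.001, -0.001]
force: [0.6, -0.1, -0.4]
width: 0.271
```

Run:
```python
from h import *
go([.5951,.1898,.192],4.7)
```

```text
t 16.3 tcp [0.5941 0.1896 0.2341] F [ 0.6 -0.1 -0.4] w 0.271 q7 -0.04
shift cm [0.01 0.11 4.21]
yang 4.8 tilt [-2.2e-03 -6.0e-04 -1.0e+00]
tool z turn rad 0.0017
```

move_arm(
  commands=[
    [[0, 0.1, 1.5, 0, 0, 0], [0, 0, 1.5, 0, 0, 0], [0, 0, 1.2, 0, 0, 0], [0, 0, 0, 0, 0, 0], [0, 0, 0, 0, 0, 0], [0, 0, 0, 0, 0, 0]],
  ],
)

```text
clock: 16.8
eef_pos: [0.5963, 0.1898, 0.194]
orientation: [0.677, 0.736, 0.001, 0.0]
force: [0.1, 0.9, -0.6]
width: 0.273
```

move_arm(
  commands=[
    [[0, 0, 0.3, 0, 0, 0], [0, 0, 0.3, 0, 0, 0], [0, 0, 0.3, 0, 0, 0], [0, 0, 0.2, 0, 0, 0], [0, 0, 0, 0, 0, 0], [0, 0, 0, 0, 0, 0]],
  ],
)

```text
clock: 17.3
eef_pos: [0.5958, 0.1896, 0.1825]
orientation: [0.678, 0.735, -0.0, 0.0]
force: [-0.4, -0.5, -0.0]
width: 0.271
```

move_arm(
  commands=[
    [[0, 0, 0.3, 0, 0, 0], [0, 0, 0, 0, 0, 0], [0, 0, 0, 0, 0, 0]],
  ],
)

```text
clock: 17.55
eef_pos: [0.596, 0.1896, 0.182]
orientation: [0.678, 0.735, 0.001, 0.0]
force: [-4.2, -1.1, 10.7]
width: 0.271
```

move_arm(
  commands=[
    [[0, -0.1, 0, 0, 0, 0], [0, 0, 0.1, 0, 0, 0.05], [0, 0, 0, 0, 0, 0], [0, 0, 0, 0, 0, -0.1], [0, 0, 0, 0, 0, 0], [0, 0, 0, 0, 0, 0.05], [0, 0, 0, 0, 0, 0]],
  ],
)

```text
clock: 18.13
eef_pos: [0.5958, 0.1893, 0.1818]
orientation: [0.678, 0.735, 0.001, 0.001]
force: [-3.9, -1.4, 13.7]
width: 0.275
```

move_arm(
  commands=[
    [[0, 0, -1.5, 0, 0, 0], [0, 0, -2.5, 0, 0, 0], [0, 0, -1.9, 0, 0, 0], [0, 0, 0, 0, 0, 0], [0, 0, 0, 0, 0, 0]],
  ],
)

```text
clock: 18.55
eef_pos: [0.5953, 0.19, 0.238]
orientation: [0.677, 0.736, 0.001, 0.0]
force: [0.1, 0.3, -1.9]
width: 0.273
```

Run:
```python
from h import *
go([.4915,-.1974,.235],20.8)
```

```text
t 18.55 tcp [0.5953 0.19   0.238 ] F [ 0.1  0.3 -1.9] w 0.273 q7 -0.04
shift cm [-37.76 -13.52   0.24]
yang 4.7 tilt [ 0.0021  0.001  -1.    ]
tool z turn rad -0.2809
```

Key 2 stops about 17 mm above the washer, so it is too small as well. I'll put it back.

move_arm(
  commands=[
    [[-3.78, -1.35, 0, 0, 0, 0], [-3.78, -1.35, 0, 0, 0, 0], [-3.78, -1.35, 0, 0, 0, 0], [-3.78, -1.35, 0, 0, 0, 0], [-3.78, -1.35, 0, 0, 0, 0], [-3.78, -1.35, 0, 0, 0, 0], [-3.78, -1.35, 0, 0, 0, 0], [-3.78, -1.35, 0, 0, 0, 0]],
  ],
)

```text
clock: 19.22
eef_pos: [0.5101, -0.1215, 0.2356]
orientation: [0.677, 0.736, -0.001, -0.001]
force: [-0.4, -0.1, -0.7]
width: 0.272
```

move_arm(
  commands=[
    [[-3.78, -1.35, 0, 0, 0, 0], [-3.74, -1.37, 0, 0, 0, 0], [0, 0, 0, 0, 0, -0.094], [0, 0, 0, 0, 0, -0.094], [0, 0, 3, 0, 0, -0.093], [0, 0, 3.5, 0, 0, 0], [0, 0, 3.5, 0, 0, 0], [0, 0, 3.5, 0, 0, 0]],
  ],
)

```text
clock: 19.88
eef_pos: [0.4899, -0.1969, 0.0998]
orientation: [0.568, 0.823, -0.0, -0.001]
force: [-0.3, -0.2, -0.6]
width: 0.271
```

move_arm(
  commands=[
    [[0, 0, 3.5, 0, 0, 0], [0, 0, 0, 0, 0, 0], [0, 0, 0, 0, 0, 0], [0, 0, 0, 0, 0, 0], [0, 0, 0, 0, 0, 0]],
  ],
)

```text
clock: 20.3
eef_pos: [0.4924, -0.1983, 0.0693]
orientation: [0.568, 0.823, 0.0, 0.002]
force: [0.2, -0.1, -2.1]
width: 0.272
```

Run:
```python
from h import *
go([.4915,-.1974,.0415],20.8)
```

```text
t 20.3 tcp [ 0.4924 -0.1983  0.0693] F [ 0.2 -0.1 -2.1] w 0.272 q7 1.0
shift cm [ 0.13 -0.06  2.78]
yang 20.8 tilt [ 0.0039 -0.0017 -1.    ]
tool z turn rad -0.0
```

move_arm(
  commands=[
    [[0.05, 0, 1.2, 0, 0, 0], [0, 0, 0.7, 0, 0, 0], [0, 0, 0.4, 0, 0, 0], [0, 0, 0.3, 0, 0, 0], [0, 0, 0.15, 0, 0, 0], [0, 0, 0, 0, 0, 0], [0, 0, 0, 0, 0, 0], [0, 0, 0, 0, 0, 0]],
  ],
)

```text
clock: 20.97
eef_pos: [0.4912, -0.1972, 0.0416]
orientation: [0.568, 0.823, 0.0, 0.001]
force: [-1.9, 1.9, 8.7]
width: 0.271
```

move_arm(
  commands=[
    [[0, 0, -0.05, 0, 0, 0], [0, 0, 0, 0, 0, 0], [0, 0, 0, 0, 0, 0], [0, 0, 0, 0, 0, 0], [0, 0, 0, 0, 0, 0]],
  ],
  claw=0.75,
)

```text
clock: 21.38
eef_pos: [0.4908, -0.1971, 0.0402]
orientation: [0.568, 0.823, -0.0, -0.0]
force: [-0.7, 0.1, -0.8]
width: 0.748
```

move_arm(
  commands=[
    [[0, 0, -3, 0, 0, 0], [0, 0, -4, 0, 0, 0], [0, 0, -3, 0, 0, 0], [0, 0, 0, 0, 0, 0], [0, 0, 0, 0, 0, 0], [0, 0, 0, 0, 0, 0]],
  ],
)

```text
clock: 21.88
eef_pos: [0.4902, -0.1966, 0.1398]
orientation: [0.568, 0.823, -0.0, -0.001]
force: [-1.1, 0.4, 0.9]
width: 0.75
```

Run:
```python
from h import *
keylook('k2b',np.array([.491,-.197]))
go([.5134,-.2873,.14],-16)
```

```text
px [283.1 220.3] p [ 0.4891 -0.1889  0.076 ] rect ((489.6835632324219, -192.31640625), (23.22439956665039, 39.779170989990234), 20.791973114013672) V [193. 220. 229. 230. 232.]
t 21.93 tcp [ 0.4899 -0.1965  0.1392] F [ 0.1 -0.   0.4] w 0.749 q7 0.96
shift cm [-9.32 -1.03 -0.1 ]
yang 20.81 tilt [-0.0025  0.0011 -1.    ]
tool z turn rad 0.6425
```

move_arm(
  commands=[
    [[-3.1, -0.35, 0, 0, 0, 0], [-3.1, -0.35, 0, 0, 0, 0], [-3.1, -0.35, 0, 0, 0, 0], [0, 0, 0, 0, 0, 0.107], [0, 0, 0, 0, 0, 0.107], [0, 0, 0, 0, 0, 0.107], [0, 0, 0, 0, 0, 0.107], [0, 0, 0, 0, 0, 0.107]],
  ],
)

```text
clock: 22.6
eef_pos: [0.5129, -0.2872, 0.1381]
orientation: [0.767, 0.642, -0.001, -0.002]
force: [-0.4, 0.2, 0.2]
width: 0.747
```

move_arm(
  commands=[
    [[0, 0, 0, 0, 0, 0.107], [0, 0, 0, 0, 0, 0], [0, 0, 0, 0, 0, 0], [0, 0, 0, 0, 0, 0]],
  ],
)

```text
clock: 22.93
eef_pos: [0.5135, -0.2874, 0.1393]
orientation: [0.798, 0.603, -0.001, -0.001]
force: [0.7, 0.5, 0.6]
width: 0.751
```

Run:
```python
from h import *
keylook('k3',np.array([.5134,-.287]))
go([.5134,-.2873,.039],-16)
```

```text
px [281.4 225.1] p [ 0.5151 -0.283   0.076 ] rect ((514.9246215820312, -283.4477844238281), (40.466644287109375, 23.187305450439453), 73.63639831542969) V [149.  180.5 184.  255.  255. ]
t 22.98 tcp [ 0.5136 -0.2876  0.1396] F [-0.5 -0.4 -0.3] w 0.748 q7 0.57
shift cm [ 0.02 -0.02 10.06]
yang -15.89 tilt [-1.3e-03  6.0e-04 -1.0e+00]
tool z turn rad 0.002
```

move_arm(
  commands=[
    [[0.05, 0, 3, 0, 0, 0], [0, 0, 3, 0, 0, 0], [0, 0, 2.6, 0, 0, 0], [0, 0, 1.4, 0, 0, 0], [0, 0, 0, 0, 0, 0], [0, 0, 0, 0, 0, 0]],
  ],
)

```text
clock: 23.48
eef_pos: [0.5137, -0.2873, 0.0399]
orientation: [0.798, 0.602, -0.0, -0.001]
force: [-1.1, 0.2, 0.9]
width: 0.748
```

move_arm(
  commands=[
    [[0, 0, 0, 0, 0, 0], [0, 0, 0, 0, 0, 0], [0, 0, 0, 0, 0, 0], [0, 0, 0, 0, 0, 0], [0, 0, 0, 0, 0, 0], [0, 0, 0, 0, 0, 0]],
  ],
  claw=0,
  squeeze=80,
)

```text
clock: 23.98
eef_pos: [0.515, -0.288, 0.0418]
orientation: [0.799, 0.602, 0.001, 0.001]
force: [-0.2, -0.4, 6.3]
width: 0.268
```

Run:
```python
from h import *
go([.5950,.1900,.039],4.7)
```

```text
t 23.98 tcp [ 0.515  -0.288   0.0418] F [-0.2 -0.4  6.3] w 0.268 q7 0.64
shift cm [48.16 -5.47  0.23]
yang -15.98 tilt [ 0.0024 -0.0015 -1.    ]
tool z turn rad -0.361
```

move_arm(
  commands=[
    [[0, 0, -2, 0, 0, 0], [0, 0, -4, 0, 0, 0], [0, 0, -4, 0, 0, 0], [0, 0, -4, 0, 0, 0], [0, 0, -4, 0, 0, 0], [0, 0, -1.5, 0, 0, 0], [0, 0, 0, 0, 0, 0]],
  ],
)

```text
clock: 24.57
eef_pos: [0.5159, -0.289, 0.2402]
orientation: [0.798, 0.602, 0.002, 0.004]
force: [0.3, -1.2, -2.0]
width: 0.266
```

move_arm(
  commands=[
    [[4.01, -0.46, 0, 0, 0, 0], [4.01, -0.46, 0, 0, 0, 0], [4.01, -0.46, 0, 0, 0, 0], [4.01, -0.46, 0, 0, 0, 0], [4.01, -0.46, 0, 0, 0, 0], [4.01, -0.46, 0, 0, 0, 0], [4.01, -0.46, 0, 0, 0, 0], [4.01, -0.46, 0, 0, 0, 0]],
  ],
)

```text
clock: 25.23
eef_pos: [0.5657, 0.0336, 0.2333]
orientation: [0.798, 0.602, -0.002, -0.001]
force: [1.1, -0.8, -1.6]
width: 0.273
```

move_arm(
  commands=[
    [[4.01, -0.46, 0, 0, 0, 0], [4.01, -0.46, 0, 0, 0, 0], [4.01, -0.46, 0, 0, 0, 0], [4.01, -0.46, 0, 0, 0, 0], [0, 0, 0, 0, 0, -0.09], [0, 0, 0, 0, 0, -0.09], [0, 0, 0, 0, 0, -0.09], [0, 0, 0, 0, 0, -0.09]],
  ],
)

```text
clock: 25.9
eef_pos: [0.5921, 0.1908, 0.2327]
orientation: [0.676, 0.737, -0.002, -0.001]
force: [-0.7, -0.0, -1.7]
width: 0.27
```

move_arm(
  commands=[
    [[0, 0, 0, 0, 0, 0], [0, 0, 0, 0, 0, 0], [0, 0, 0, 0, 0, 0], [0, 0, 0, 0, 0, 0]],
  ],
)

```text
clock: 26.23
eef_pos: [0.5932, 0.1905, 0.2346]
orientation: [0.678, 0.735, -0.001, -0.0]
force: [-0.2, -0.0, -1.6]
width: 0.269
```

Run:
```python
from h import *
go([.5951,.1898,.192],4.7)
```

```text
t 26.23 tcp [0.5932 0.1905 0.2346] F [-0.2 -0.  -1.6] w 0.269 q7 -0.01
shift cm [-0.08  0.19  4.26]
yang 4.57 tilt [-1.3e-03 -4.0e-04 -1.0e+00]
tool z turn rad -0.0023
```

move_arm(
  commands=[
    [[-0.07, 0.2, 1.5, 0, 0, 0], [0, 0, 1.5, 0, 0, 0], [0, 0, 1.2, 0, 0, 0], [0, 0, 0, 0, 0, 0], [0, 0, 0, 0, 0, 0], [0, 0, 0, 0, 0, 0]],
  ],
)

```text
clock: 26.73
eef_pos: [0.5962, 0.19, 0.1941]
orientation: [0.678, 0.735, 0.001, 0.0]
force: [0.2, 0.4, -0.7]
width: 0.27
```

move_arm(
  commands=[
    [[0, 0, 0.3, 0, 0, 0], [0, 0, 0.3, 0, 0, 0], [0, 0, 0.3, 0, 0, 0], [0, 0, 0.2, 0, 0, 0], [0, 0, 0, 0, 0, 0], [0, 0, 0, 0, 0, 0]],
  ],
)

```text
clock: 27.23
eef_pos: [0.5955, 0.19, 0.1821]
orientation: [0.678, 0.735, -0.0, -0.0]
force: [0.2, -0.0, -0.9]
width: 0.269
```

move_arm(
  commands=[
    [[0, 0, 0.3, 0, 0, 0], [0, 0, 0.2, 0, 0, 0], [0, 0, 0, 0, 0, 0], [0, 0, 0, 0, 0, 0]],
  ],
)

```text
clock: 27.57
eef_pos: [0.5955, 0.1899, 0.1771]
orientation: [0.678, 0.735, -0.0, -0.0]
force: [0.1, 0.5, -1.8]
width: 0.267
```

No contact even below the hexagon's top, so key 3 goes on. I'll carry on down.

move_arm(
  commands=[
    [[0, 0, 0.3, 0, 0, 0], [0, 0, 0.3, 0, 0, 0], [0, 0, 0.3, 0, 0, 0], [0, 0, 0, 0, 0, 0], [0, 0, 0, 0, 0, 0]],
  ],
)

```text
clock: 27.98
eef_pos: [0.5954, 0.1899, 0.1679]
orientation: [0.678, 0.735, -0.0, -0.0]
force: [-0.3, -0.3, -1.9]
width: 0.27
```

move_arm(
  commands=[
    [[0, 0, 0.2, 0, 0, 0], [0, 0, 0.2, 0, 0, 0], [0, 0, 0, 0, 0, 0], [0, 0, 0, 0, 0, 0]],
  ],
)

```text
clock: 28.32
eef_pos: [0.5959, 0.1899, 0.1648]
orientation: [0.678, 0.735, 0.0, 0.0]
force: [0.2, -0.3, 1.0]
width: 0.268
```

move_arm(
  commands=[
    [[0, 0, 0.2, 0, 0, 0], [0, 0, 0, 0, 0, 0], [0, 0, 0, 0, 0, 0], [0, 0, 0, 0, 0, 0]],
  ],
)

```text
clock: 28.65
eef_pos: [0.5959, 0.1899, 0.1648]
orientation: [0.678, 0.735, 0.001, 0.0]
force: [-4.1, -0.8, 10.1]
width: 0.269
```

move_arm(
  commands=[
    [[0, 0, 0.15, 0, 0, 0], [0, 0, 0, 0, 0, 0], [0, 0, 0, 0, 0, 0], [0, 0, 0, 0, 0, 0]],
  ],
)

```text
clock: 28.98
eef_pos: [0.5959, 0.19, 0.1647]
orientation: [0.678, 0.735, 0.001, -0.0]
force: [-6.5, -0.7, 16.3]
width: 0.272
```

Run:
```python
from h import *
go([.5951,.1898,.1648],4.7)
b=viewer.grab_frame("side")[:,:,::-1]; t=viewer.grab_frame("top")[:,:,::-1]
o=np.zeros((600,800,3),np.uint8)
o[:400,:400]=cv2.resize(b[100:233,200:333],(400,400)); o[:400,400:]=cv2.resize(b[220:370,225:375],(400,400)); o[400:,:400]=cv2.resize(t[130:270,100:380],(400,200))
cv2.imwrite("pics/end.png",o); go([.5951,.1898,.1648],4.7)
```

```text
t 28.98 tcp [0.5959 0.19   0.1647] F [-6.5 -0.7 16.3] w 0.272 q7 0.03
shift cm [-0.01 -0.08 -0.01]
yang 4.65 tilt [ 0.0017  0.0019 -1.    ]
tool z turn rad -0.0009
t 29.08 tcp [0.5959 0.19   0.1647] F [-6.8 -1.4 16.4] w 0.268 q7 0.03
shift cm [-0.01 -0.08 -0.01]
yang 4.65 tilt [ 0.0017  0.0018 -1.    ]
tool z turn rad -0.0009
```

View pics/end.png

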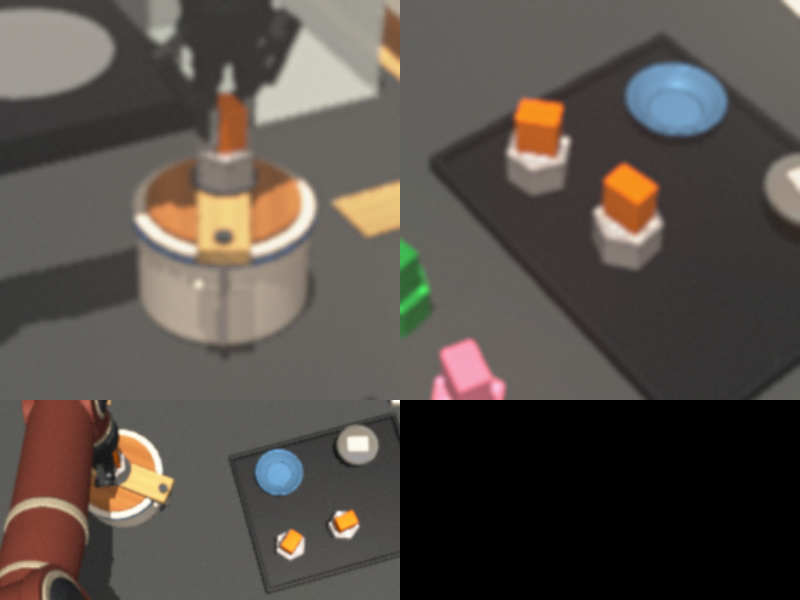

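The socket sits on the washer at crop pixel (225,172). Both other keys stand upright on the tray, at (538,150) and (630,215), and the dish and tub haven't moved. Handing in.

```bash
python3 -c "
from workcell import manip
print(manip.sign_off())"
```

```text
the job is handed in; nothing more can be done
None
```

The third key I tried, the one farthest from the press, fits the nut. The arm is still gripping it and pressing it down with about 16 N.

- **Fit:** the key slid over the hexagon without resistance until the tool height matched the mouth resting on the washer (0.1647 m, predicted 0.1648 m). It held there as I pressed harder, and the side view shows it seated.
- **Keys that don't fit:** the first key stopped about 15 to 16 mm above the washer and the second about 17 mm. Small shifts and turns did not let either drop further. The first reading is close to the 14 mm top of the hexagon, so it was less certain until the third key went fully down.
- **Tray:** both of those keys stand upright where they were, and the dish and tub have not moved.
- **Last check that was slightly off:** about 7 N of sideways force remains on the tool at the end. Nothing else disagreed.
- **Budgets:** the job took about 29 s of the 72 s, and I viewed 8 of the 10 pictures.

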